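Find the slack clips on the fuse strip and pull their fuses

TASK

Two of the four clips on this spare-fuse strip have gone slack, which can only be felt: give the fuses a careful tug straight up, pull out the two that come free at a light pull and lay them flat, next to each other, in the low aluminium tray. Leave the two fuses that hold firm seated in their clips - do not force them out - and leave the other things on the worktop alone.

Things in the scene. Friction and masses are not known exactly. Their poses are not given: they have to be found in the camera images.
- strip: Fixed flat grey steel plate, 150 x 266 mm, top 10 mm above the worktop; origin on the worktop under its middle. Four clips stand on it side by side, 72 mm apart along its own y (at y = -108, -36, 36, 108 mm). Each carries a fuse lying along the plate's x. The clips look alike, but two are slack and two sound; which stands where changes every time.
- clip_row (a point): Middle of the clip row, at the height of the fuses' axes (48 mm above the worktop). Pulled straight up, a fuse in a slack clip comes free at about 4 to 7 N (its weight included), after 13 mm of rise; one in a sound clip hardly stirs below about 16 N and breaks out at about 22 N.
- clip_top (a point): Middle of the clip row at the height where jaws and rollers end, 65 mm above the worktop. Each clip: two seats under the fuse's ends, and two sprung steel jaws (left at +y, right at -y) that slide outward; rollers on each jaw reach over both ends of the fuse and keep it down. Jaws, rollers and seats leave the middle 75 mm of the fuse's length free for the fingers, down to 25 mm above the worktop.
- fuse_1: One of four like fuses: straight round cartridge, 140 mm long, about 0.13 kg, copper caps 27 mm in diameter and 40 mm long at both ends, white ceramic middle 25 mm in diameter and 60 mm long where it can be gripped. Origin on its axis at mid-length, x along its length. Starts in one of the clips (any of them).
- fuse_2: One of four like fuses: straight round cartridge, 140 mm long, about 0.13 kg, copper caps 27 mm in diameter and 40 mm long at both ends, white ceramic middle 25 mm in diameter and 60 mm long where it can be gripped. Origin on its axis at mid-length, x along its length. Starts in one of the clips (any of them).
- fuse_3: One of four like fuses: straight round cartridge, 140 mm long, about 0.13 kg, copper caps 27 mm in diameter and 40 mm long at both ends, white ceramic middle 25 mm in diameter and 60 mm long where it can be gripped. Origin on its axis at mid-length, x along its length. Starts in one of the clips (any of them).
- fuse_4: One of four like fuses: straight round cartridge, 140 mm long, about 0.13 kg, copper caps 27 mm in diameter and 40 mm long at both ends, white ceramic middle 25 mm in diameter and 60 mm long where it can be gripped. Origin on its axis at mid-length, x along its length. Starts in one of the clips (any of them).
- clip_a_left (a joint): How far the left jaw of one clip (clip a; which place it has on the strip changes every time) stands outward, in m: within 0.001 of 0 with its fuse seated, -0.0028 when the clip is empty (shut), about +0.006 as the fuse slips past the rollers.
- clip_a_right (a joint): How far the right jaw of one clip (clip a; which place it has on the strip changes every time) stands outward, in m: within 0.001 of 0 with its fuse seated, -0.0028 when the clip is empty (shut), about +0.006 as the fuse slips past the rollers.
- clip_b_left (a joint): How far the left jaw of one clip (clip b; which place it has on the strip changes every time) stands outward, in m: within 0.001 of 0 with its fuse seated, -0.0028 when the clip is empty (shut), about +0.006 as the fuse slips past the rollers.
- clip_b_right (a joint): How far the right jaw of one clip (clip b; which place it has on the strip changes every time) stands outward, in m: within 0.001 of 0 with its fuse seated, -0.0028 when the clip is empty (shut), about +0.006 as the fuse slips past the rollers.
- clip_c_left (a joint): How far the left jaw of one clip (clip c; which place it has on the strip changes every time) stands outward, in m: within 0.001 of 0 with its fuse seated, -0.0028 when the clip is empty (shut), about +0.006 as the fuse slips past the rollers.
- clip_c_right (a joint): How far the right jaw of one clip (clip c; which place it has on the strip changes every time) stands outward, in m: within 0.001 of 0 with its fuse seated, -0.0028 when the clip is empty (shut), about +0.006 as the fuse slips past the rollers.
- clip_d_left (a joint): How far the left jaw of one clip (clip d; which place it has on the strip changes every time) stands outward, in m: within 0.001 of 0 with its fuse seated, -0.0028 when the clip is empty (shut), about +0.006 as the fuse slips past the rollers.
- clip_d_right (a joint): How far the right jaw of one clip (clip d; which place it has on the strip changes every time) stands outward, in m: within 0.001 of 0 with its fuse seated, -0.0028 when the clip is empty (shut), about +0.006 as the fuse slips past the rollers.
- tray: Fixed low aluminium parts tray, 190 (x) x 160 (y) mm outside, walls 16 mm high and 4 mm thick, floor 4 mm thick. Four black rubber ridges along x, standing 4 mm above the floor, at y = -52.5, -17.5, 17.5 and 52.5 mm, keep round things from rolling; a fuse laid along x between two of them (at y = -35, 0 or 35 mm) has its axis 17.5 mm above the worktop. Origin on the worktop under its middle.
- flux_pot: Bystander: small round flux pot, 43 mm wide, 19 mm high, standing on the worktop behind the strip; origin under its middle.
- driver_black: Bystander: small black screwdriver, 135 mm long, lying on the worktop left of the tray; origin under its middle.
- solder_reel: Bystander: small reel of solder wire, 54 mm wide, 30 mm high, standing on its flange behind the tray; origin under its middle.
There are look-alikes about, which are no part of the job. Leave any red look-alike of the fuse_2 alone.

How it is judged:
By the outcome, as a careful person would: the job done as asked, in the order asked, and still so for the second after the job is handed in, with the robot touching nothing.
It also fails if it takes over 72 s, if anything falls off the work surface, if the arm or the gripper's body presses on something with over 40 N, if the wrist force passes 120 N, or if a joint passes its speed limit or range.

ROBOT

A 6-joint arm with a two-finger parallel gripper is mounted at the origin on a cart in front of the work surface, level with it; the furniture and walls round the work are solid. World frame = base frame: x ahead of the robot, y to its left, z up, the work surface at z = 0. Lengths are in m, angles in rad, forces in N, time in s.
With the tool pointing down it reaches from about 0.35 to 0.775 m from the base axis. Payload 5.5 kg.
Tool frame: the origin (TCP) lies between the finger pads; the fingertips stand 19 mm ahead of it and the grasp point (between the pads) is the TCP (env.tcp_to_tips is the distance from the TCP to the fingertips, in m); z points along the fingers, y is the direction in which the jaws open and shut (so a half turn about z gives the same grasp; the last joint's range is limited). The gripper opens to 85 mm and grips with 20 to 120 N. Pads are 22 mm wide; open, the fingers measure 114 mm over their backs; the gripper's body (76 mm by 85 mm) begins 54 mm behind the grasp point. The pads swing forward as they close: fully open they stand 13 mm farther back than shut.
Start: joints at [1.185, 0.313, 0.046, 1.304, 0, 1.431], TCP at [0.14, 0.558, 0.25] pointing down, gripper open.
Joint ranges: [-2.76, 2.76], [-0.86, 1.69], [-1.03, 1.26], [-2.2, 2.34], [-1.47, 1.5], [-3.14, 3.14]. Speed limits (rad/s): [2.57, 2.57, 3.14, 3.14, 3.14, 3.14].

INTERFACE

Orientations are given as a unit quaternion [w, x, y, z].
In Python, from workcell import env, eyes, job gives the robot as it stands. The module is installed in compiled form; this text tells all that it offers.
- The arm moves only by the tool move_arm, never from a script. Its argument "commands" is a list of rows, each a list of 3 entries, a list of its own where there are three numbers: the shift along the world's x, y, z as a fraction of full scale, then the turn, a rotation vector about the world's x, y, z as a fraction of full scale, then the gripper command: -1 is shut, 1 is fully open, values between are in proportion. In form: [[[x, y, z], [wx, wy, wz], gripper], ...]. A call has 1 to 5 rows; each row shifts and turns the commanded pose from where the row before left it; what a row does not reach is not made up. Full scale, the value 1, is 0.04 m for a shift and 8 degrees for a turn. A row lasts 1/10 s, in which the tool goes at most 50 mm and 8.59 degrees, less where a joint would pass 70% of its speed; a pose out of reach is approached as far as the arm can. A call with a number of a shift or a turn outside -1 to 1 is refused whole. A call with a gripper value outside its range is refused whole. The fingers move at their own pace and stop on an object; "newtons" is the grip in N (left out, the last holds). Time passes only in rows, so rows that do not move let the fingers close. It gives the time, the measured TCP pose, the force and the opening at its end, in the units of the state.
- env.get_state(): the state, without advancing time (a new reading comes with each control period).
- eyes.read_camera(name): name is "side" or "top"; returns a dict with "frame" (420x560x3 uint8, red, green, blue), "mtx" (3x3 intrinsics, pixels), "camera_from_world" (4x4, takes a point from world to camera coordinates). Camera axes: x right, y down, z forward; pixel columns grow to the right and rows downward; lengths in m; the calibration is good to about 2 mm. A picture is of the moment at which its call begins. There is no depth.
- job.hand_in(): hands the job in, once; it reports no verdict.
The state is a dict: "clock": time; "joint_pos": joint angles; "qvel": joint speeds; "tau": joint torques, N m; "tcp_pos": TCP position; "orientation": TCP orientation; "wrist_force": force on the tool from outside, world axes, zero at the start; "ft_torque": the same for the moment, N m; "finger_gap": finger opening in m.
Only numpy, scipy, OpenCV 4.12 (cv2) and the standard library are available. Lean on these libraries where they do the work, as an engineer would, in place of code of your own. Each camera call takes 0.05 s, during which the arm holds its last target.

## Working session

There is one attempt and no reset: what is moved stays moved. The work goes in short steps, Python scripts to look and compute and a tool call to move; the robot and the scene stay as the last step left them, time stands still between calls to the robot, and variables do not carry over. Pictures are saved under pics/ and viewed, and the job is handed in when it is done.

Besides the shell and the picture viewer there is one more tool, called by a JSON object that holds its "op" and its "data", one argument or row to a line. move_arm: Moves the arm, as the interface text tells. Its arguments: {"type":"object","properties":{"commands":{"type":"array","items":{"type":"array"}},"newtons":{"type":"number"}},"required":["commands"]}

```bash
mkdir -p pics; cat > h.py <<'E'
from workcell import env, eyes, job
import numpy as np, cv2
def grab(n,f):
    d=eyes.read_camera(n); cv2.imwrite('pics/'+f,d['frame'][:,:,::-1]); 
    np.savez('pics/'+f[:-4]+'.npz',**d); return d
def ray(d,u,v):
    K=np.array(d['mtx']);T=np.array(d['camera_from_world']);R=T[:3,:3];t=T[:3,3]
    return -R.T@t, R.T@np.linalg.solve(K,[u,v,1])
def onz(d,u,v,z):
    c,r=ray(d,u,v); return c+r*(z-c[2])/r[2]
def proj(d,p):
    q=d['camera_from_world']@np.r_[p,1]; k=d['mtx']@q[:3]; return k[:2]/k[2]
def tri(d1,a,d2,b):
    c1,r1=ray(d1,*a);c2,r2=ray(d2,*b)
    s=np.linalg.lstsq(np.c_[r1,-r2],c2-c1,rcond=None)[0]
    p,q=c1+r1*s[0],c2+r2*s[1]; return (p+q)/2,np.linalg.norm(p-q)
E
python3 - <<'E'
from h import *
for n in('top','side'):
    d=grab(n,n+'0.png'); c,r=ray(d,280,210); print(n,c,r)
print(env.get_state())
E
```

```text
top [0.3242087  0.32706241 1.35361617] [ 0.19327111 -0.01166426 -0.9813114 ]
side [-0.18358664 -0.7133068   0.72288484] [ 0.53153547  0.71849717 -0.44887209]
{'clock': 0.1, 'joint_pos': array([1.18541592e+00, 3.13921341e-01, 4.51327863e-02, 1.30362775e+00,
       8.75322667e-07, 1.43123978e+00]), 'qvel': array([-0.00073282, -0.000386  ,  0.0021394 ,  0.00162612,  0.00140724,
        0.00042057]), 'tau': array([ 3.61070473e-03, -4.81725383e+01,  2.99243778e+01,  1.27385659e-02,
       -7.50637423e-05,  2.35513829e-05]), 'tcp_pos': array([0.13975602, 0.55732755, 0.24951672]), 'orientation': array([-2.10586763e-04,  1.22602645e-01,  9.92455508e-01, -7.82135558e-04]), 'wrist_force': array([-0.19170003, -0.28528178, -0.21930436]), 'ft_torque': array([-0.00938872, -0.03998074, -0.02431747]), 'finger_gap': 0.0856452601661729}
```

View pics/top0.png

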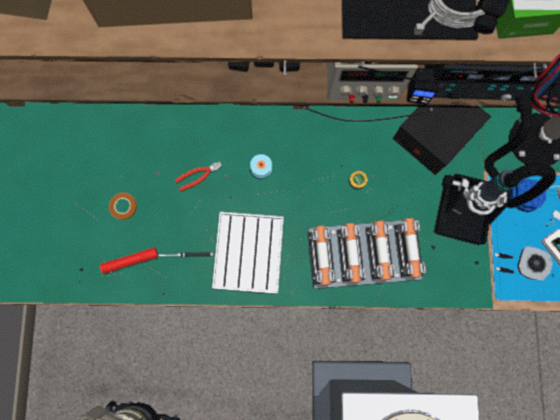

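View pics/side0.png

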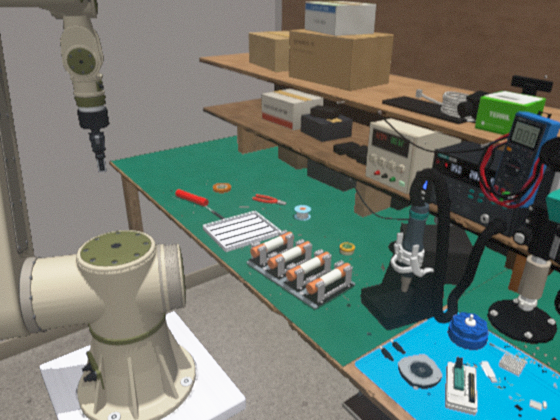

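The top view shows the strip with four fuses at about (322,254), (351,251), (381,249) and (411,247), and the tray at (249,252). I see no red fuse so far. I'll check close crops next.

```bash
python3 - <<'E'
from h import *
a=cv2.imread('pics/top0.png')[200:300,205:435]
b=cv2.imread('pics/side0.png')[195:310,190:365]
cv2.imwrite('pics/ct0.png',cv2.resize(a,None,fx=3.4,fy=3.4,interpolation=2))
cv2.imwrite('pics/cs0.png',cv2.resize(b,None,fx=4.5,fy=4.5,interpolation=2))
E
```

```text
(no output)
```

View pics/ct0.png

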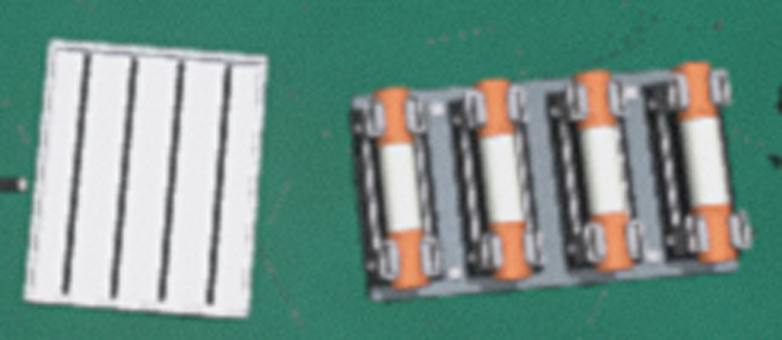

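View pics/cs0.png

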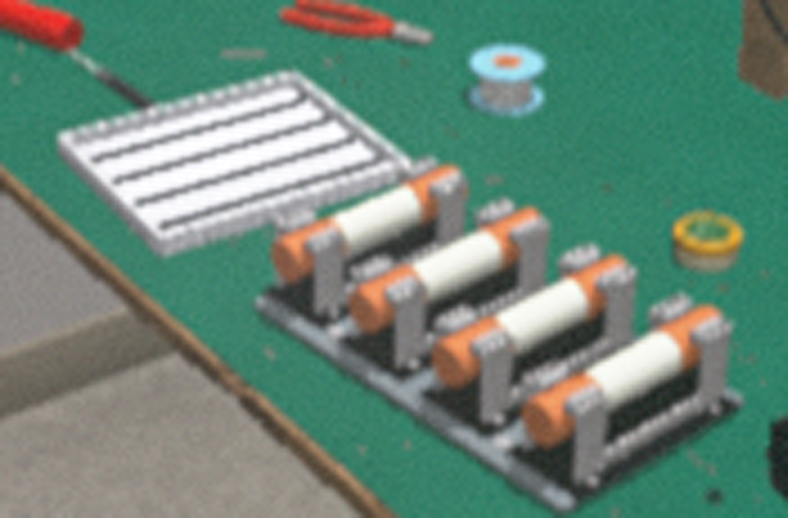

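Candidates in the top view are the four white/copper cartridges at (322,254), (351,251), (381,249) and (411,247). The red driver (130,262), red pliers (198,176) and orange ring (123,206) are not fuses. Both crops confirm four like fuses in clips and none of them red. Now I'll triangulate.

```bash
cat > meas.py <<'E'
from h import *
def comps(m,lo,x0,x1,y0,y1):
    m=m.astype(np.uint8); k=np.zeros_like(m);k[y0:y1,x0:x1]=1;m*=k
    n,l,s,c=cv2.connectedComponentsWithStats(m)
    return [(c[i],s[i]) for i in range(1,n) if s[i,4]>lo]
E
python3 - <<'E'
from meas import *
D={n:dict(np.load(f'pics/{n}0.npz')) for n in('top','side')}
R={}
for n,box in (('top',(305,430,210,295)),('side',(245,360,225,310))):
    f=D[n]['frame'].astype(int); h=cv2.cvtColor(D[n]['frame'],cv2.COLOR_RGB2HSV).astype(int)
    w=(h[...,1]<45)&(h[...,2]>205); o=(h[...,0]<16)&(h[...,1]>120)&(h[...,2]>130)
    for nm,m in(('w',w),('o',o)):
        R[n,nm]=sorted(comps(m,12,*box),key=lambda c:c[0][0])
        print(n,nm,[(np.round(c,1).tolist(),s.tolist()) for c,s in R[n,nm]])
E
```

```text
top w [([322.8, 254.6], [318, 242, 10, 26, 187]), ([352.8, 252.0], [348, 240, 10, 25, 189]), ([382.7, 249.3], [378, 237, 10, 26, 189]), ([412.6, 247.0], [408, 235, 10, 25, 191])]
top o [([320.7, 233.5], [316, 226, 10, 16, 92]), ([325.1, 276.2], [320, 268, 11, 17, 102]), ([350.5, 231.4], [346, 224, 10, 16, 100]), ([355.3, 273.7], [350, 266, 11, 16, 109]), ([380.1, 228.6], [375, 221, 11, 17, 94]), ([385.5, 270.9], [380, 263, 11, 17, 103]), ([409.9, 226.5], [405, 219, 11, 16, 97]), ([415.7, 268.4], [410, 261, 11, 16, 105])]
side w [([253.1, 227.2], [245, 225, 22, 7, 77]), ([255.2, 237.8], [245, 234, 22, 8, 40]), ([257.8, 231.8], [245, 226, 28, 12, 125]), ([272.5, 232.5], [268, 231, 10, 4, 16]), ([273.3, 241.7], [264, 236, 19, 12, 110]), ([291.1, 252.0], [282, 247, 19, 12, 119]), ([309.9, 263.3], [300, 257, 20, 13, 133]), ([330.7, 275.2], [321, 269, 20, 14, 136])]
side o [([255.6, 250.1], [251, 244, 12, 12, 54]), ([273.3, 261.0], [269, 254, 12, 14, 65]), ([284.8, 236.6], [282, 232, 8, 11, 27]), ([292.4, 272.4], [287, 266, 13, 13, 71]), ([302.6, 246.2], [299, 242, 10, 11, 34]), ([313.0, 285.0], [307, 278, 14, 15, 82]), ([321.5, 256.6], [317, 252, 10, 11, 34]), ([342.5, 267.9], [338, 263, 11, 13, 48])]
```

```bash
python3 - <<'E'
from meas import *
T=dict(np.load('pics/top0.npz'));S=dict(np.load('pics/side0.npz'))
tw=[[322.8,254.6],[352.8,252],[382.7,249.3],[412.6,247]]
sw=[[273.3,241.7],[291.1,252],[309.9,263.3],[330.7,275.2]]
P=[]
for a,b in zip(tw,sw):
    p,e=tri(T,a,S,b); q=onz(T,*a,.048); P.append(q); print('tri',p.round(4),'gap',round(e,4),'onz',q.round(4),'side pred',proj(S,q).round(1),b)
P=np.array(P)
print(np.diff(P,axis=0).round(4), np.linalg.norm(np.diff(P,axis=0),axis=1))
to=[[320.7,233.5],[325.1,276.2],[350.5,231.4],[355.3,273.7],[380.1,228.6],[385.5,270.9],[409.9,226.5],[415.7,268.4]]
for i in range(4):
    a,b=onz(T,*to[2*i],.048),onz(T,*to[2*i+1],.048);v=a-b;m=(a+b)/2;print(m.round(4),np.linalg.norm(v),np.degrees(np.arctan2(v[1],v[0])))
d=P[0]-P[3];print('row yaw',np.degrees(np.arctan2(-d[0],d[1])))
# tray mask
h=cv2.cvtColor(T['frame'],cv2.COLOR_RGB2HSV).astype(int)
w=(h[...,1]<50)&(h[...,2]>150)
m=np.zeros(w.shape,np.uint8);m[205:300,205:292]=w[205:300,205:292]
m=cv2.morphologyEx(m,cv2.MORPH_CLOSE,np.ones((5,5)))
n,l,s,c=cv2.connectedComponentsWithStats(m);i=1+np.argmax(s[1:,4]);print(s[i])
cs,_=cv2.findContours((l==i).astype(np.uint8),0,2);r=cv2.minAreaRect(max(cs,key=cv2.contourArea));print(r)
bp=cv2.boxPoints(r);W=np.array([onz(T,*p,.016) for p in bp]);print(W.round(4),W.mean(0),np.linalg.norm(np.diff(W,axis=0),axis=1))
k=((h[...,2]<90)&(l*0+1>0)).astype(np.uint8)
kk=np.zeros_like(k);kk[216:291,216:282]=k[216:291,216:282]
n,l,s,c=cv2.connectedComponentsWithStats(kk)
for i in range(1,n):
    if s[i,4]>40:
        ys,xs=np.where(l==i);vx,vy,x0,y0=cv2.fitLine(np.c_[xs,ys].astype(np.float32),2,0,.01,.01).ravel()
        q=onz(T,*c[i],.008);e=onz(T,c[i][0]+20*vx,c[i][1]+20*vy,.008)-q
        print('ridge',c[i].round(1),s[i],q.round(4),np.degrees(np.arctan2(e[1],e[0])))
E
```

```text
tri [0.4738 0.2076 0.0554] gap 0.003 onz [0.4733 0.2077 0.048 ] side pred [272.6 244.1] [273.3, 241.7]
tri [0.481  0.1357 0.0555] gap 0.0033 onz [0.4805 0.1355 0.048 ] side pred [290.4 254.6] [291.1, 252]
tri [0.488  0.0642 0.055 ] gap 0.0023 onz [0.4879 0.0635 0.048 ] side pred [309.5 265.8] [309.9, 263.3]
tri [ 0.4948 -0.0077  0.0556] gap 0.0033 onz [ 0.4944 -0.0087  0.048 ] side pred [330.  278.1] [330.7, 275.2]
[[ 0.0072 -0.0722  0.    ]
 [ 0.0074 -0.072   0.    ]
 [ 0.0065 -0.0721  0.    ]] [0.0725251  0.07242108 0.07239904]
[0.4732 0.2075 0.048 ] 0.1032009341041331 5.4894501181856805
[0.4796 0.1353 0.048 ] 0.1023765212290187 5.436846329470684
[0.4873 0.0633 0.048 ] 0.10258972772064523 5.59659453257662
[ 0.4937 -0.009   0.048 ] 0.10176367143109355 5.560588795280515
row yaw 5.559568973502443
[ 211  212   73   81 5087]
((245.97647094726562, 251.80587768554688), (69.56372833251953, 77.38677215576172), 4.398705005645752)
[[0.3927 0.4839 0.016 ]
 [0.5842 0.4759 0.016 ]
 [0.5727 0.302  0.016 ]
 [0.382  0.3149 0.016 ]] [0.48292535 0.39414717 0.016     ] [0.19170108 0.17429094 0.19115533]
```

```bash
python3 - <<'E'
from meas import *
T=dict(np.load('pics/top0.npz'));S=dict(np.load('pics/side0.npz'))
g=cv2.cvtColor(T['frame'],cv2.COLOR_RGB2GRAY);h=cv2.cvtColor(T['frame'],cv2.COLOR_RGB2HSV)
k=np.zeros_like(g);k[219:288,218:280]=1
bl=cv2.morphologyEx(g,cv2.MORPH_BLACKHAT,np.ones((9,9)))
m=((bl>50)*k).astype(np.uint8)
n,l,s,c=cv2.connectedComponentsWithStats(m)
for i in range(1,n):
    if s[i,4]>25:
        ys,xs=np.where(l==i);wt=bl[l==i].astype(float)
        vx,vy,x0,y0=cv2.fitLine(np.c_[xs,ys].astype(np.float32),2,0,.01,.01).ravel()
        q=onz(T,x0,y0,.008);e=onz(T,x0-20*vx*np.sign(vy),y0-20*abs(vy),.008)-q
        print('ridge',x0,y0,s[i],q.round(4),np.degrees(np.arctan2(e[1],e[0])))
w=((h[...,1]<60)&(h[...,2]>150)).astype(np.uint8);m=np.zeros_like(w);m[205:300,213:292]=w[205:300,213:292]
m=cv2.morphologyEx(m,cv2.MORPH_CLOSE,np.ones((5,5)));m=cv2.morphologyEx(m,cv2.MORPH_OPEN,np.ones((9,9)))
cs,_=cv2.findContours(m,0,2);r=cv2.minAreaRect(max(cs,key=cv2.contourArea));print(r)
W=np.array([onz(T,*p,.016) for p in cv2.boxPoints(r)]);print(W.round(4),W.mean(0),np.linalg.norm(np.diff(W,axis=0),axis=1))
# tray top corners (picked from crop), triangulated
tc=[(205+52/3.4,200+42/3.4),(205+267/3.4,200+57/3.4),(205+248/3.4,200+314/3.4),(205+27/3.4,200+299/3.4)]
sc=[(190+292/4.5,195+72/4.5),(190+410/4.5,195+160/4.5),(190+165/4.5,195+248/4.5),(190+60/4.5,195+137/4.5)]
for a,b in zip(tc,sc): print(tri(T,a,S,b),onz(T,*a,.016).round(4))
E
```

```text
ridge 226.75789 252.58421 [223 219   9  68 190] [0.4799 0.4422 0.008 ] -3.7406993362252403
ridge 240.78125 253.10938 [237 219   9  69 192] [0.4791 0.4073 0.008 ] -3.7847038512332833
ridge 254.86911 253.34555 [251 219   9  69 191] [0.4789 0.3724 0.008 ] -3.79070725424564
ridge 268.9271 253.78645 [265 219   8  69 192] [0.4783 0.3375 0.008 ] -3.7309922894238534
((247.74118041992188, 251.86468505859375), (66.18907928466797, 77.54015350341797), 4.39870548248291)
[[0.3922 0.4755 0.016 ]
 [0.584  0.4672 0.016 ]
 [0.5731 0.3018 0.016 ]
 [0.382  0.3147 0.016 ]] [0.48283896 0.38977845 0.016     ] [0.19206198 0.16582327 0.19154484]
(array([0.58019367, 0.46040742, 0.0160782 ]), np.float64(0.0008453886463345769)) [0.5798 0.4606 0.016 ]
(array([0.57123162, 0.3017129 , 0.01666996]), np.float64(0.0018798182018483524)) [0.5705 0.3022 0.016 ]
(array([0.38490095, 0.31379112, 0.0067526 ]), np.float64(0.0017362860642116985)) [0.3837 0.3143 0.016 ]
(array([0.39346776, 0.47220183, 0.01478103]), np.float64(0.0024654983356731555)) [0.3923 0.4726 0.016 ]
```

```bash
python3 - <<'E'
from meas import *
S=dict(np.load('pics/side0.npz'));T=dict(np.load('pics/top0.npz'))
f=S['frame']
for u in(310,331,291): print(u,[tuple(int(x) for x in f[v,u]) for v in range(248,290,1)])
q=np.array([.4879,.0635,.048])
for dz in(-.0125,0,.0125): print(proj(S,q+[0,0,dz]))
print(env.tcp_to_tips,[a for a in dir(env) if a[0]!='_'])
E
```

```text
310 [(122, 118, 117), (120, 120, 118), (119, 121, 121), (121, 122, 117), (116, 120, 118), (122, 123, 120), (121, 122, 120), (116, 120, 117), (111, 119, 116), (116, 117, 114), (129, 128, 127), (173, 174, 164), (234, 235, 227), (249, 249, 242), (248, 249, 243), (247, 247, 242), (244, 244, 238), (238, 239, 231), (229, 229, 224), (207, 208, 197), (183, 182, 173), (151, 150, 144), (109, 108, 105), (70, 71, 67), (48, 53, 50), (55, 56, 51), (47, 53, 50), (59, 58, 56), (110, 109, 108), (152, 148, 151), (179, 178, 179), (185, 185, 187), (163, 161, 164), (149, 132, 126), (193, 130, 99), (235, 147, 98), (232, 144, 93), (193, 118, 78), (145, 94, 66), (129, 82, 60), (132, 89, 68), (128, 84, 56)]
331 [(48, 130, 107), (52, 130, 103), (55, 128, 103), (52, 126, 106), (48, 126, 103), (60, 128, 107), (90, 142, 124), (115, 143, 133), (99, 131, 119), (85, 125, 108), (76, 123, 100), (80, 126, 106), (78, 132, 110), (65, 130, 109), (71, 129, 111), (66, 129, 109), (67, 128, 108), (65, 129, 106), (59, 126, 106), (56, 127, 105), (63, 124, 103), (90, 127, 120), (141, 152, 149), (218, 219, 208), (245, 244, 238),
[... 372 characters left out ...]
7), (234, 234, 227), (221, 222, 208), (197, 197, 185), (169, 172, 161), (137, 140, 133), (105, 103, 101), (60, 67, 64), (47, 50, 46), (61, 64, 62), (112, 115, 114), (159, 157, 154), (190, 184, 185), (199, 197, 200), (175, 173, 178), (164, 140, 131), (210, 134, 96), (238, 149, 96), (244, 160, 105), (238, 151, 100), (221, 137, 91), (182, 116, 81), (149, 98, 71), (135, 90, 67), (134, 89, 65), (136, 88, 67), (129, 84, 60), (104, 72, 50), (70, 56, 47), (44, 49, 48), (49, 51, 44), (51, 53, 49), (43, 48, 42), (48, 50, 51), (59, 65, 59), (86, 91, 92), (105, 112, 115)]
[309.33304624 269.86103438]
[309.50905431 265.81083918]
[309.68664477 261.72423115]
0.019 ['MotionError', 'get_state', 'tcp_to_tips']
```

{"op": "move_arm", "data": {
  "commands": [
    [[0.8, -0.85, 0], [0, 0, 0.6], 0.1],
    [[0.8, -0.85, 0], [0, 0, 0.6], 0.1],
    [[0.8, -0.85, 0], [0, 0, 0.6], 0.1],
    [[0.8, -0.85, 0], [0, 0, 0.6], 0.1],
    [[0.8, -0.85, 0], [0, 0, 0.055], 0.1]
  ],
  "newtons": 25
}}

```text
clock: 0.6
tcp_pos: [0.3006, 0.3862, 0.25]
orientation: [-0.0, -0.05, 0.999, -0.0]
wrist_force: [1.5, 0.9, 0.3]
finger_gap: 0.047
```

{"op": "move_arm", "data": {
  "commands": [
    [[0.8, -0.85, 0], [0, 0, 0], 0.1],
    [[0.8, -0.85, 0], [0, 0, 0], 0.1],
    [[0.8, -0.85, -0.2], [0, 0, 0], 0.1],
    [[0.8, -0.85, -0.5], [0, 0, 0], 0.1],
    [[0, 0, 0], [0, 0, 0], 0.1]
  ]
}}

```text
clock: 1.1
tcp_pos: [0.4297, 0.2481, 0.22]
orientation: [-0.001, -0.045, 0.999, -0.001]
wrist_force: [0.6, 0.8, -0.3]
finger_gap: 0.047
```

{"op": "move_arm", "data": {
  "commands": [
    [[0.54, -0.5, -0.4], [0, 0, 0.05], 0.1],
    [[0.54, -0.51, -0.4], [0, 0, 0], 0.1],
    [[0, 0, -0.8], [0, 0, 0], 0.1],
    [[0, 0, -0.5], [0, 0, 0], 0.1],
    [[0, 0, 0], [0, 0, 0], 0.1]
  ]
}}

```text
clock: 1.6
tcp_pos: [0.468, 0.2114, 0.1356]
orientation: [-0.003, -0.052, 0.999, -0.001]
wrist_force: [-0.8, 0.7, 1.0]
finger_gap: 0.0468
```

```bash
cat > look.py <<'E'
from h import *
import sys
tag=sys.argv[1]; bt=[int(x) for x in sys.argv[2].split(',')]; bs=[int(x) for x in sys.argv[3].split(',')]
print({k:np.round(v,4).tolist() for k,v in env.get_state().items() if k in('clock','tcp_pos','orientation','wrist_force','finger_gap')})
o=[]
for n,b in(('top',bt),('side',bs)):
    d=grab(n,n+tag+'.png');i=d['frame'][b[1]:b[3],b[0]:b[2],::-1]
    o.append(cv2.resize(i,(395,int(395*i.shape[0]/i.shape[1])),interpolation=2))
H=max(i.shape[0] for i in o);o=[cv2.copyMakeBorder(i,0,H-i.shape[0],0,5,0) for i in o]
cv2.imwrite('pics/L'+tag+'.png',np.hstack(o))
E
python3 look.py 1 290,200,440,310 235,200,370,310
```

```text
{'clock': 1.6, 'tcp_pos': [0.468, 0.2114, 0.1356], 'orientation': [-0.0033, -0.0519, 0.9986, -0.0006], 'wrist_force': [-0.7954, 0.6649, 0.9857], 'finger_gap': 0.0468}
```

View pics/L1.png

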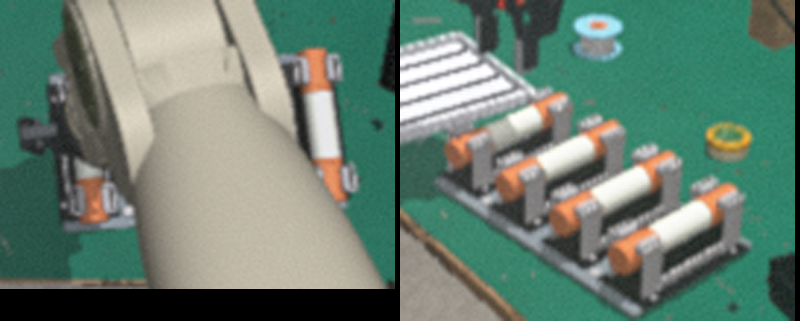

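The fingers are above fuse 1 in the side view, at about (285,210) full-frame, and still settling. The top view is blocked by the arm.

{"op": "move_arm", "data": {
  "commands": [
    [[0, 0, 0], [0, 0, 0], 0.1],
    [[0, 0, 0], [0, 0, 0], 0.1]
  ]
}}

```text
clock: 1.9
tcp_pos: [0.4714, 0.2125, 0.1401]
orientation: [0.001, -0.052, 0.999, 0.0]
wrist_force: [-0.1, -0.3, 0.0]
finger_gap: 0.0472
```

{"op": "move_arm", "data": {
  "commands": [
    [[0.04, -0.12, -0.7], [0, 0, -0.05], 0.1],
    [[0, 0, -0.7], [0, 0, 0], 0.1],
    [[0, 0, 0], [0, 0, 0], 0.1],
    [[0, 0, 0], [0, 0, 0], 0.1]
  ]
}}

```text
clock: 2.3
tcp_pos: [0.4722, 0.2072, 0.0833]
orientation: [-0.0, -0.049, 0.999, 0.0]
wrist_force: [0.0, -0.1, 0.0]
finger_gap: 0.047
```

{"op": "move_arm", "data": {
  "commands": [
    [[0.02, 0.01, -0.32], [0, 0, 0], 0.1],
    [[0, 0, -0.31], [0, 0, 0], 0.1],
    [[0, 0, 0], [0, 0, 0], 0.1],
    [[0, 0, 0], [0, 0, 0], 0.1]
  ]
}}

```text
clock: 2.7
tcp_pos: [0.4726, 0.2074, 0.0571]
orientation: [-0.001, -0.049, 0.999, -0.0]
wrist_force: [0.7, 0.0, -0.2]
finger_gap: 0.047
```

```bash
python3 look.py 2 290,200,440,310 245,200,335,270
```

```text
{'clock': 2.7, 'tcp_pos': [0.4726, 0.2074, 0.0571], 'orientation': [-0.0005, -0.0485, 0.9988, -0.0001], 'wrist_force': [0.6905, 0.0413, -0.2324], 'finger_gap': 0.047}
```

View pics/L2.png

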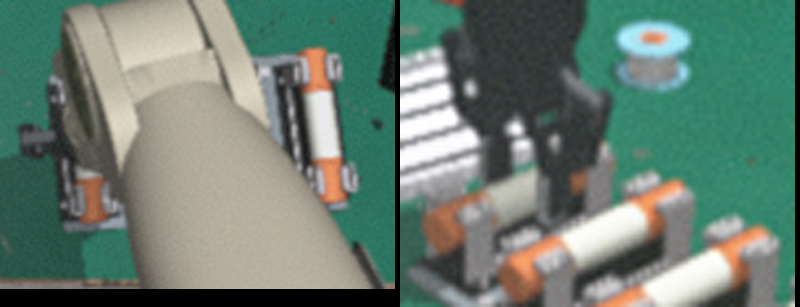

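The fingers straddle fuse 1's ceramic in the side view at about (283,240). I'll close gently.

{"op": "move_arm", "data": {
  "commands": [
    [[0, 0, 0], [0, 0, 0], -0.3],
    [[0, 0, 0], [0, 0, 0], -0.6],
    [[0, 0, 0], [0, 0, 0], -1],
    [[0, 0, 0], [0, 0, 0], -1],
    [[0, 0, 0], [0, 0, 0], -1]
  ],
  "newtons": 30
}}

```text
clock: 3.3
tcp_pos: [0.4733, 0.2082, 0.0581]
orientation: [0.001, -0.049, 0.999, 0.001]
wrist_force: [-2.4, 2.2, 4.7]
finger_gap: 0.0238
```

{"op": "move_arm", "data": {
  "commands": [
    [[0, 0, 0], [0, 0, 0], -1],
    [[0, 0, 0], [0, 0, 0], -1]
  ]
}}

```text
clock: 3.5
tcp_pos: [0.4733, 0.2082, 0.0581]
orientation: [0.001, -0.049, 0.999, 0.001]
wrist_force: [-1.5, 3.3, 5.8]
finger_gap: 0.0237
```

{"op": "move_arm", "data": {
  "commands": [
    [[0, 0, 0.02], [0, 0, 0], -1],
    [[0, 0, 0.02], [0, 0, 0], -1]
  ]
}}

```text
clock: 3.7
tcp_pos: [0.4733, 0.2081, 0.0583]
orientation: [0.0, -0.049, 0.999, 0.001]
wrist_force: [3.2, 6.5, -12.2]
finger_gap: 0.0241
```

{"op": "move_arm", "data": {
  "commands": [
    [[0, 0, 0.02], [0, 0, 0], -1],
    [[0, 0, 0], [0, 0, 0], -1]
  ]
}}

```text
clock: 3.9
tcp_pos: [0.4733, 0.208, 0.0584]
orientation: [-0.0, -0.049, 0.999, 0.001]
wrist_force: [4.4, 5.8, -12.8]
finger_gap: 0.0237
```

Fuse 1 stirred only 0.3 mm at about 13 N, so it is firm. I'll unload, release and move to fuse 2.

{"op": "move_arm", "data": {
  "commands": [
    [[0, 0, -0.04], [0, 0, 0], -1],
    [[0, 0, 0], [0, 0, 0], 0.1],
    [[0, 0, 0], [0, 0, 0], 0.1],
    [[0, 0, 0], [0, 0, 0], 0.1]
  ]
}}

```text
clock: 4.3
tcp_pos: [0.4729, 0.207, 0.0581]
orientation: [-0.0, -0.048, 0.999, -0.0]
wrist_force: [-0.2, 0.5, 0.8]
finger_gap: 0.0469
```

{"op": "move_arm", "data": {
  "commands": [
    [[0, 0, 0.4], [0, 0, 0], 0.1],
    [[0, 0, 0.6], [0, 0, 0], 0.1],
    [[0.09, -0.9, 0], [0, 0, 0], 0.1],
    [[0.09, -0.9, 0], [0, 0, 0], 0.1],
    [[0, 0, 0], [0, 0, 0], 0.1]
  ]
}}

```text
clock: 4.8
tcp_pos: [0.4807, 0.1323, 0.0985]
orientation: [0.0, -0.046, 0.999, -0.001]
wrist_force: [-0.4, 0.1, -0.1]
finger_gap: 0.0469
```

{"op": "move_arm", "data": {
  "commands": [
    [[0, 0, 0], [0, 0, 0], 0.1],
    [[0, 0, 0], [0, 0, 0], 0.1]
  ]
}}

```text
clock: 5.0
tcp_pos: [0.4801, 0.1358, 0.0982]
orientation: [-0.0, -0.048, 0.999, 0.0]
wrist_force: [-1.1, -0.7, -0.7]
finger_gap: 0.0472
```

{"op": "move_arm", "data": {
  "commands": [
    [[0, 0, -0.5], [0, 0, 0], 0.1],
    [[0, 0, -0.5], [0, 0, 0], 0.1],
    [[0, 0, 0], [0, 0, 0], 0.1],
    [[0, 0, 0], [0, 0, 0], 0.1]
  ]
}}

```text
clock: 5.4
tcp_pos: [0.4797, 0.1362, 0.0581]
orientation: [-0.001, -0.049, 0.999, 0.0]
wrist_force: [0.4, -0.7, 0.4]
finger_gap: 0.0469
```

{"op": "move_arm", "data": {
  "commands": [
    [[0, 0.01, 0], [0, 0, 0], -0.3],
    [[0, 0, 0], [0, 0, 0], -0.6],
    [[0, 0, 0], [0, 0, 0], -1],
    [[0, 0, 0], [0, 0, 0], -1],
    [[0, 0, 0], [0, 0, 0], -1]
  ]
}}

```text
clock: 5.9
tcp_pos: [0.4811, 0.1364, 0.0594]
orientation: [0.001, -0.049, 0.999, 0.001]
wrist_force: [-1.2, 1.9, 5.2]
finger_gap: 0.0237
```

{"op": "move_arm", "data": {
  "commands": [
    [[0, 0, 0.02], [0, 0, 0], -1],
    [[0, 0, 0], [0, 0, 0], -1]
  ]
}}

```text
clock: 6.1
tcp_pos: [0.4809, 0.1361, 0.0594]
orientation: [0.001, -0.048, 0.999, 0.0]
wrist_force: [2.3, 3.0, 1.0]
finger_gap: 0.0236
```

{"op": "move_arm", "data": {
  "commands": [
    [[0, 0, 0.015], [0, 0, 0], -1],
    [[0, 0, 0], [0, 0, 0], -1]
  ]
}}

```text
clock: 6.3
tcp_pos: [0.4803, 0.1358, 0.0594]
orientation: [0.0, -0.048, 0.999, 0.0]
wrist_force: [1.7, 1.2, -3.1]
finger_gap: 0.0236
```

{"op": "move_arm", "data": {
  "commands": [
    [[0, 0, 0.015], [0, 0, 0], -1],
    [[0, 0, 0], [0, 0, 0], -1]
  ]
}}

```text
clock: 6.5
tcp_pos: [0.4799, 0.1358, 0.0599]
orientation: [-0.0, -0.048, 0.999, -0.0]
wrist_force: [1.6, 2.1, -4.4]
finger_gap: 0.0238
```

{"op": "move_arm", "data": {
  "commands": [
    [[0, 0, 0.015], [0, 0, 0], -1],
    [[0, 0, 0], [0, 0, 0], -1]
  ]
}}

```text
clock: 6.7
tcp_pos: [0.4799, 0.1358, 0.0606]
orientation: [-0.0, -0.048, 0.999, 0.0]
wrist_force: [2.1, 1.7, -4.7]
finger_gap: 0.0237
```

{"op": "move_arm", "data": {
  "commands": [
    [[0, 0, 0.01], [0, 0, 0], -1],
    [[0, 0, 0], [0, 0, 0], -1]
  ]
}}

```text
clock: 6.9
tcp_pos: [0.4799, 0.1358, 0.0611]
orientation: [-0.0, -0.048, 0.999, 0.0]
wrist_force: [1.2, 1.6, -5.1]
finger_gap: 0.0237
```

Fuse 2 rises with the tool at about 5 N, so its clip is slack. I'll draw it out straight up and keep watching the force.

{"op": "move_arm", "data": {
  "commands": [
    [[0, 0, 0.03], [0, 0, 0], -1],
    [[0, 0, 0.03], [0, 0, 0], -1],
    [[0, 0, 0.03], [0, 0, 0], -1],
    [[0, 0, 0.03], [0, 0, 0], -1]
  ],
  "newtons": 40
}}

```text
clock: 7.3
tcp_pos: [0.4799, 0.1359, 0.0661]
orientation: [-0.0, -0.048, 0.999, 0.0]
wrist_force: [-0.1, 1.0, -5.2]
finger_gap: 0.0234
```

{"op": "move_arm", "data": {
  "commands": [
    [[0, 0, 0.05], [0, 0, 0], -1],
    [[0, 0, 0.05], [0, 0, 0], -1],
    [[0, 0, 0.05], [0, 0, 0], -1],
    [[0, 0, 0.05], [0, 0, 0], -1]
  ]
}}

```text
clock: 7.7
tcp_pos: [0.48, 0.1359, 0.0744]
orientation: [-0.0, -0.048, 0.999, 0.0]
wrist_force: [-1.1, 0.8, -1.4]
finger_gap: 0.0232
```

{"op": "move_arm", "data": {
  "commands": [
    [[0, 0, 0.1], [0, 0, 0], -1],
    [[0, 0, 0.2], [0, 0, 0], -1],
    [[0, 0, 0.4], [0, 0, 0], -1],
    [[0, 0, 0.4], [0, 0, 0], -1],
    [[0, 0, 0], [0, 0, 0], -1]
  ]
}}

```text
clock: 8.2
tcp_pos: [0.4826, 0.1359, 0.1208]
orientation: [0.003, -0.048, 0.999, -0.0]
wrist_force: [-0.4, -0.6, -0.5]
finger_gap: 0.0235
```

```bash
python3 look.py 3 200,200,440,310 220,170,370,310
```

```text
{'clock': 8.2, 'tcp_pos': [0.4826, 0.1359, 0.1208], 'orientation': [0.0028, -0.0484, 0.9988, -0.0001], 'wrist_force': [-0.353, -0.5667, -0.4781], 'finger_gap': 0.0235}
```

View pics/L3.png

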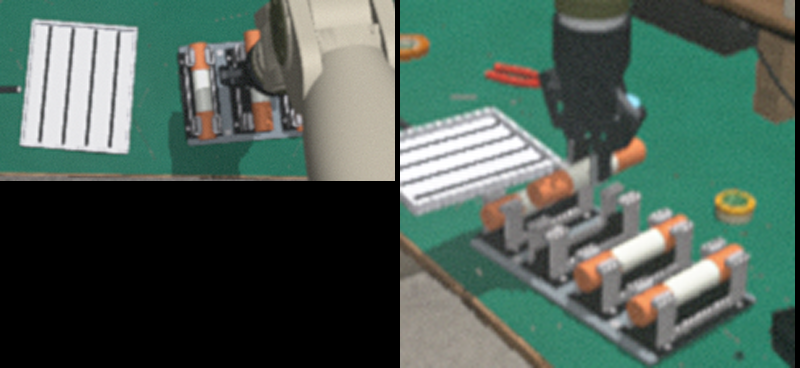

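The side view shows fuse 2 held level and clear of the strip at about (250,200), with the clip empty. Now I'll carry it to the tray.

{"op": "move_arm", "data": {
  "commands": [
    [[0, 0.9, 0.3], [0, 0, 0], -1],
    [[0, 0.9, 0.1], [0, 0, 0], -1],
    [[0, 0.9, 0], [0, 0, -0.4], -1],
    [[0, 0.9, 0], [0, 0, -0.4], -1],
    [[0, 0.9, 0], [0, 0, -0.365], -1]
  ]
}}

```text
clock: 8.8
tcp_pos: [0.4797, 0.3169, 0.133]
orientation: [-0.0, 0.034, 0.999, -0.0]
wrist_force: [0.6, -0.8, -1.9]
finger_gap: 0.0234
```

{"op": "move_arm", "data": {
  "commands": [
    [[0, 0.8, 0], [0, 0, 0], -1],
    [[0, 0, 0], [0, 0, 0], -1],
    [[0, 0, 0], [0, 0, 0], -1],
    [[0, 0, 0], [0, 0, 0], -1]
  ]
}}

```text
clock: 9.2
tcp_pos: [0.4798, 0.3468, 0.1332]
orientation: [-0.001, 0.033, 0.999, -0.001]
wrist_force: [-0.3, -0.7, -1.6]
finger_gap: 0.0232
```

{"op": "move_arm", "data": {
  "commands": [
    [[0, 0.1, -0.8], [0, 0, 0], -1],
    [[0, 0, -0.8], [0, 0, 0], -1],
    [[0, 0, -0.6], [0, 0, 0], -1],
    [[0, 0, 0], [0, 0, 0], -1],
    [[0, 0, 0], [0, 0, 0], -1]
  ]
}}

```text
clock: 9.7
tcp_pos: [0.4802, 0.3508, 0.0461]
orientation: [-0.001, 0.034, 0.999, -0.0]
wrist_force: [0.4, -0.7, -1.4]
finger_gap: 0.0237
```

```bash
python3 look.py 4 200,200,320,310 190,180,300,270
```

```text
{'clock': 9.7, 'tcp_pos': [0.4802, 0.3508, 0.0461], 'orientation': [-0.0005, 0.0335, 0.9994, -0.0003], 'wrist_force': [0.3871, -0.7026, -1.3676], 'finger_gap': 0.0237}
```

View pics/L4.png

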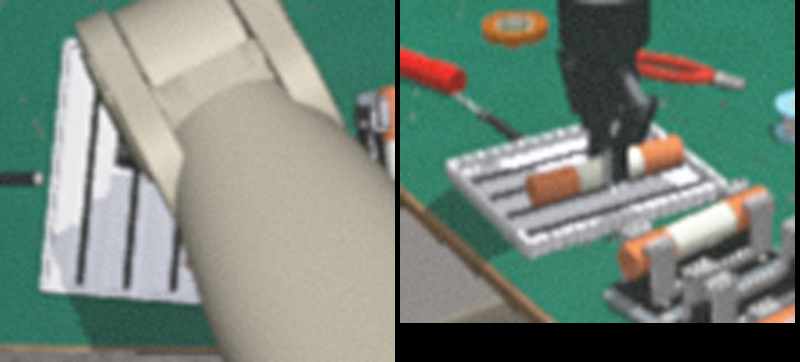

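The fuse is level just above the tray, over the third/fourth ridges at about (243,230) in the side view. I'll lower it slowly.

{"op": "move_arm", "data": {
  "commands": [
    [[0, 0, -0.15], [0, 0, 0], -1],
    [[0, 0, -0.15], [0, 0, 0], -1],
    [[0, 0, -0.06], [0, 0, 0], -1],
    [[0, 0, 0], [0, 0, 0], -1]
  ]
}}

```text
clock: 10.2
tcp_pos: [0.4798, 0.3517, 0.0311]
orientation: [-0.0, 0.033, 0.999, -0.0]
wrist_force: [-0.7, 0.6, -1.3]
finger_gap: 0.023
```

{"op": "move_arm", "data": {
  "commands": [
    [[0, 0, -0.03], [0, 0, 0], -1],
    [[0, 0, -0.02], [0, 0, 0], -1],
    [[0, 0, 0], [0, 0, 0], -1]
  ]
}}

```text
clock: 10.5
tcp_pos: [0.4802, 0.3519, 0.0296]
orientation: [-0.0, 0.033, 0.999, 0.0]
wrist_force: [-0.6, -0.7, -0.4]
finger_gap: 0.0235
```

{"op": "move_arm", "data": {
  "commands": [
    [[0, 0, 0], [0, 0, 0], -0.35],
    [[0, 0, 0], [0, 0, 0], -0.25],
    [[0, 0, 0], [0, 0, 0], -0.15],
    [[0, 0, 0], [0, 0, 0], -0.1]
  ]
}}

```text
clock: 10.9
tcp_pos: [0.4804, 0.352, 0.0298]
orientation: [0.0, 0.033, 0.999, 0.0]
wrist_force: [-0.4, 0.2, -0.4]
finger_gap: 0.0386
```

{"op": "move_arm", "data": {
  "commands": [
    [[0, 0, 0.2], [0, 0, 0], 0],
    [[0, 0, 0.5], [0, 0, 0], 0.1],
    [[0, 0, 0.8], [0, 0, 0], 0.1],
    [[0, -0.5, 0.5], [0, 0, 0.4], 0.1],
    [[0, -0.9, 0], [0, 0, 0.4], 0.1]
  ]
}}

```text
clock: 11.4
tcp_pos: [0.4829, 0.298, 0.1139]
orientation: [0.004, -0.026, 1.0, 0.002]
wrist_force: [1.3, -1.3, 0.7]
finger_gap: 0.0471
```

{"op": "move_arm", "data": {
  "commands": [
    [[0, -0.9, 0], [0, 0, 0.365], 0.1],
    [[0.05, -0.9, 0], [0, 0, 0], 0.1],
    [[0.05, -0.9, 0], [0, 0, 0], 0.1],
    [[0.05, -0.9, 0], [0, 0, 0], 0.1],
    [[0.05, -0.9, 0], [0, 0, 0], 0.1]
  ]
}}

```text
clock: 11.9
tcp_pos: [0.4884, 0.1145, 0.1105]
orientation: [0.001, -0.049, 0.999, 0.0]
wrist_force: [0.4, 0.1, 0.3]
finger_gap: 0.0472
```

```bash
python3 look.py 5 200,200,320,310 190,180,300,270
```

```text
{'clock': 11.9, 'tcp_pos': [0.4884, 0.1145, 0.1105], 'orientation': [0.0006, -0.0486, 0.9988, 0.0], 'wrist_force': [0.4163, 0.1118, 0.2661], 'finger_gap': 0.0472}
```

View pics/L5.png

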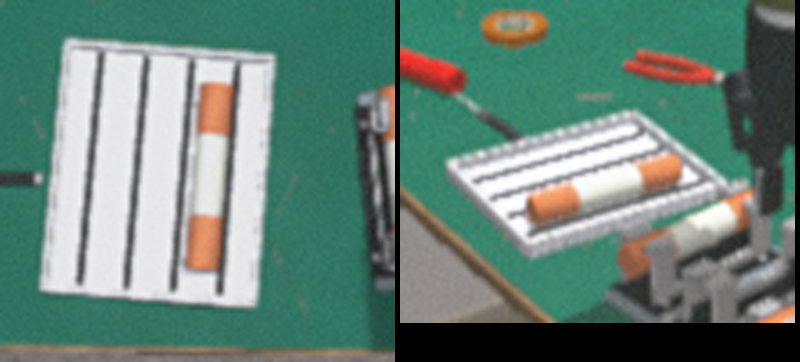

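The first slack fuse lies flat in the -y slot (top view about (264,253)). Next is fuse 3.

{"op": "move_arm", "data": {
  "commands": [
    [[-0.02, -0.6, 0], [0, 0, 0], 0.1],
    [[0, -0.6, 0], [0, 0, 0], 0.1],
    [[0, 0, 0], [0, 0, 0], 0.1],
    [[0, 0, 0], [0, 0, 0], 0.1]
  ]
}}

```text
clock: 12.4
tcp_pos: [0.4876, 0.0682, 0.1101]
orientation: [0.0, -0.048, 0.999, 0.0]
wrist_force: [-0.3, 0.6, 0.5]
finger_gap: 0.047
```

{"op": "move_arm", "data": {
  "commands": [
    [[0, -0.11, -0.3], [0, 0, 0], 0.1],
    [[0, 0, -0.5], [0, 0, 0], 0.1],
    [[0, 0, -0.48], [0, 0, 0], 0.1],
    [[0, 0, 0], [0, 0, 0], 0.1],
    [[0, 0, 0], [0, 0, 0], 0.1]
  ]
}}

```text
clock: 12.9
tcp_pos: [0.4868, 0.0641, 0.0579]
orientation: [-0.001, -0.049, 0.999, 0.0]
wrist_force: [-0.9, -0.7, 0.0]
finger_gap: 0.047
```

{"op": "move_arm", "data": {
  "commands": [
    [[0, 0, 0], [0, 0, 0], -0.3],
    [[0, 0, 0], [0, 0, 0], -0.6],
    [[0, 0, 0], [0, 0, 0], -1],
    [[0, 0, 0], [0, 0, 0], -1],
    [[0, 0, 0], [0, 0, 0], -1]
  ],
  "newtons": 30
}}

```text
clock: 13.4
tcp_pos: [0.4881, 0.0646, 0.0596]
orientation: [0.001, -0.049, 0.999, 0.001]
wrist_force: [-0.6, 5.0, 4.1]
finger_gap: 0.0237
```

{"op": "move_arm", "data": {
  "commands": [
    [[0, 0, 0.02], [0, 0, 0], -1],
    [[0, 0, 0], [0, 0, 0], -1]
  ]
}}

```text
clock: 13.6
tcp_pos: [0.4881, 0.0646, 0.0597]
orientation: [0.001, -0.049, 0.999, 0.001]
wrist_force: [1.4, 6.0, -2.8]
finger_gap: 0.0236
```

{"op": "move_arm", "data": {
  "commands": [
    [[0, 0, 0.015], [0, 0, 0], -1],
    [[0, 0, 0], [0, 0, 0], -1]
  ]
}}

```text
clock: 13.8
tcp_pos: [0.4881, 0.0646, 0.0597]
orientation: [0.001, -0.049, 0.999, 0.001]
wrist_force: [2.4, 5.5, -8.3]
finger_gap: 0.0239
```

{"op": "move_arm", "data": {
  "commands": [
    [[0, 0, 0.01], [0, 0, 0], -1],
    [[0, 0, 0], [0, 0, 0], -1]
  ]
}}

```text
clock: 14.0
tcp_pos: [0.4881, 0.0646, 0.0598]
orientation: [0.001, -0.049, 0.999, 0.001]
wrist_force: [3.9, 5.4, -10.9]
finger_gap: 0.0236
```

Fuse 3 doesn't move at about 11 N, so it is firm. I'll release it and go to fuse 4, expected slack, which I'll confirm by feel.

{"op": "move_arm", "data": {
  "commands": [
    [[0, 0, -0.035], [0, 0, 0], -1],
    [[0, 0, 0], [0, 0, 0], 0.1],
    [[0, 0, 0], [0, 0, 0], 0.1],
    [[0, 0, 0], [0, 0, 0], 0.1]
  ]
}}

```text
clock: 14.4
tcp_pos: [0.4877, 0.0632, 0.0591]
orientation: [0.0, -0.048, 0.999, -0.0]
wrist_force: [0.2, -0.2, -0.8]
finger_gap: 0.0468
```

{"op": "move_arm", "data": {
  "commands": [
    [[0, 0, 0.4], [0, 0, 0], 0.1],
    [[0, 0, 0.6], [0, 0, 0], 0.1],
    [[0.08, -0.9, 0], [0, 0, 0], 0.1],
    [[0.09, -0.9, 0], [0, 0, 0], 0.1],
    [[0, 0, 0], [0, 0, 0], 0.1]
  ]
}}

```text
clock: 14.9
tcp_pos: [0.4955, -0.0119, 0.0994]
orientation: [0.001, -0.046, 0.999, -0.001]
wrist_force: [0.1, 0.7, 1.1]
finger_gap: 0.0469
```

{"op": "move_arm", "data": {
  "commands": [
    [[0, 0, 0], [0, 0, 0], 0.1],
    [[0, 0, 0], [0, 0, 0], 0.1]
  ]
}}

```text
clock: 15.1
tcp_pos: [0.4938, -0.0081, 0.0987]
orientation: [-0.0, -0.049, 0.999, 0.0]
wrist_force: [-0.5, 0.7, 0.7]
finger_gap: 0.0471
```

{"op": "move_arm", "data": {
  "commands": [
    [[0, 0.015, -0.5], [0, 0, 0], 0.1],
    [[0, 0, -0.5], [0, 0, 0], 0.1],
    [[0, 0, 0], [0, 0, 0], 0.1],
    [[0, 0, 0], [0, 0, 0], 0.1]
  ]
}}

```text
clock: 15.5
tcp_pos: [0.4936, -0.007, 0.0587]
orientation: [-0.001, -0.049, 0.999, 0.0]
wrist_force: [0.2, 0.6, 0.3]
finger_gap: 0.0469
```

{"op": "move_arm", "data": {
  "commands": [
    [[0, 0, 0], [0, 0, 0], -0.3],
    [[0, 0, 0], [0, 0, 0], -0.6],
    [[0, 0, 0], [0, 0, 0], -1],
    [[0, 0, 0], [0, 0, 0], -1],
    [[0, 0, 0], [0, 0, 0], -1]
  ]
}}

```text
clock: 16.0
tcp_pos: [0.495, -0.0075, 0.0599]
orientation: [0.001, -0.049, 0.999, 0.0]
wrist_force: [-1.5, 3.2, 6.6]
finger_gap: 0.0241
```

{"op": "move_arm", "data": {
  "commands": [
    [[0, 0, 0.02], [0, 0, 0], -1],
    [[0, 0, 0], [0, 0, 0], -1]
  ]
}}

```text
clock: 16.2
tcp_pos: [0.4949, -0.0078, 0.06]
orientation: [0.001, -0.049, 0.999, 0.0]
wrist_force: [1.3, 2.5, 1.4]
finger_gap: 0.0236
```

{"op": "move_arm", "data": {
  "commands": [
    [[0, 0, 0.015], [0, 0, 0], -1],
    [[0, 0, 0], [0, 0, 0], -1]
  ]
}}

```text
clock: 16.4
tcp_pos: [0.4943, -0.0079, 0.0601]
orientation: [-0.0, -0.048, 0.999, 0.0]
wrist_force: [2.4, 1.8, -3.1]
finger_gap: 0.0242
```

{"op": "move_arm", "data": {
  "commands": [
    [[0, 0, 0.015], [0, 0, 0], -1],
    [[0, 0, 0], [0, 0, 0], -1]
  ]
}}

```text
clock: 16.6
tcp_pos: [0.494, -0.0079, 0.0605]
orientation: [-0.0, -0.048, 0.999, 0.0]
wrist_force: [1.2, 1.9, -4.3]
finger_gap: 0.0237
```

{"op": "move_arm", "data": {
  "commands": [
    [[0, 0, 0.02], [0, 0, 0], -1],
    [[0, 0, 0.02], [0, 0, 0], -1],
    [[0, 0, 0], [0, 0, 0], -1]
  ]
}}

```text
clock: 16.9
tcp_pos: [0.494, -0.0079, 0.0623]
orientation: [-0.0, -0.048, 0.999, 0.0]
wrist_force: [1.1, 1.8, -4.3]
finger_gap: 0.0235
```

Fuse 4 rises at about 4.3 N, so it is slack. Extracting it.

{"op": "move_arm", "data": {
  "commands": [
    [[0, 0, 0.03], [0, 0, 0], -1],
    [[0, 0, 0.03], [0, 0, 0], -1],
    [[0, 0, 0.03], [0, 0, 0], -1],
    [[0, 0, 0.03], [0, 0, 0], -1]
  ],
  "newtons": 40
}}

```text
clock: 17.3
tcp_pos: [0.4939, -0.0079, 0.0673]
orientation: [-0.0, -0.048, 0.999, 0.0]
wrist_force: [-0.0, 1.7, -4.4]
finger_gap: 0.0232
```

{"op": "move_arm", "data": {
  "commands": [
    [[0, 0, 0.05], [0, 0, 0], -1],
    [[0, 0, 0.05], [0, 0, 0], -1],
    [[0, 0, 0.05], [0, 0, 0], -1],
    [[0, 0, 0.05], [0, 0, 0], -1]
  ]
}}

```text
clock: 17.7
tcp_pos: [0.494, -0.0079, 0.0756]
orientation: [-0.0, -0.048, 0.999, -0.0]
wrist_force: [-2.3, 1.3, -0.4]
finger_gap: 0.0232
```

{"op": "move_arm", "data": {
  "commands": [
    [[0, 0, 0.1], [0, 0, 0], -1],
    [[0, 0, 0.3], [0, 0, 0], -1],
    [[0, 0, 0.6], [0, 0, 0], -1],
    [[0, 0, 0.6], [0, 0, 0], -1],
    [[0, 0, 0], [0, 0, 0], -1]
  ]
}}

```text
clock: 18.2
tcp_pos: [0.4972, -0.0088, 0.1434]
orientation: [0.004, -0.048, 0.999, -0.001]
wrist_force: [0.4, 1.2, -1.8]
finger_gap: 0.0231
```

{"op": "move_arm", "data": {
  "commands": [
    [[-0.04, 0.9, 0], [0, 0, 0], -1],
    [[-0.04, 0.9, 0], [0, 0, 0], -1],
    [[-0.04, 0.9, 0], [0, 0, -0.2], -1],
    [[-0.04, 0.9, 0], [0, 0, -0.4], -1],
    [[-0.04, 0.9, 0], [0, 0, -0.4], -1]
  ]
}}

```text
clock: 18.7
tcp_pos: [0.4861, 0.1732, 0.139]
orientation: [0.0, 0.023, 1.0, -0.0]
wrist_force: [0.3, 0.3, -1.1]
finger_gap: 0.0231
```

{"op": "move_arm", "data": {
  "commands": [
    [[-0.04, 0.9, 0], [0, 0, -0.165], -1],
    [[-0.04, 0.9, 0], [0, 0, 0], -1],
    [[0, 0.9, 0], [0, 0, 0], -1],
    [[0, 0.9, 0], [0, 0, 0], -1],
    [[0, 0.9, 0], [0, 0, 0], -1]
  ]
}}

```text
clock: 19.2
tcp_pos: [0.483, 0.3533, 0.1388]
orientation: [0.0, 0.033, 0.999, -0.0]
wrist_force: [0.3, -0.0, -1.2]
finger_gap: 0.0233
```

{"op": "move_arm", "data": {
  "commands": [
    [[0, 0.8, 0], [0, 0, 0], -1],
    [[0, 0, 0], [0, 0, 0], -1],
    [[0, 0, 0], [0, 0, 0], -1],
    [[0, 0, 0], [0, 0, 0], -1]
  ]
}}

```text
clock: 19.6
tcp_pos: [0.4829, 0.3831, 0.1388]
orientation: [-0.0, 0.033, 0.999, -0.001]
wrist_force: [-1.1, -0.4, -1.6]
finger_gap: 0.0234
```

{"op": "move_arm", "data": {
  "commands": [
    [[0, 0.245, -0.8], [0, 0, 0], -1],
    [[0, 0, -0.8], [0, 0, 0], -1],
    [[0, 0, -0.6], [0, 0, 0], -1],
    [[0, 0, 0], [0, 0, 0], -1],
    [[0, 0, 0], [0, 0, 0], -1]
  ]
}}

```text
clock: 20.1
tcp_pos: [0.4832, 0.3927, 0.0515]
orientation: [-0.0, 0.034, 0.999, -0.0]
wrist_force: [0.6, 0.4, -1.2]
finger_gap: 0.0233
```

```bash
python3 look.py 6 200,200,320,310 190,180,300,270
```

```text
{'clock': 20.1, 'tcp_pos': [0.4832, 0.3927, 0.0515], 'orientation': [-0.0004, 0.0336, 0.9994, -0.0003], 'wrist_force': [0.603, 0.3715, -1.2063], 'finger_gap': 0.0233}
```

View pics/L6.png

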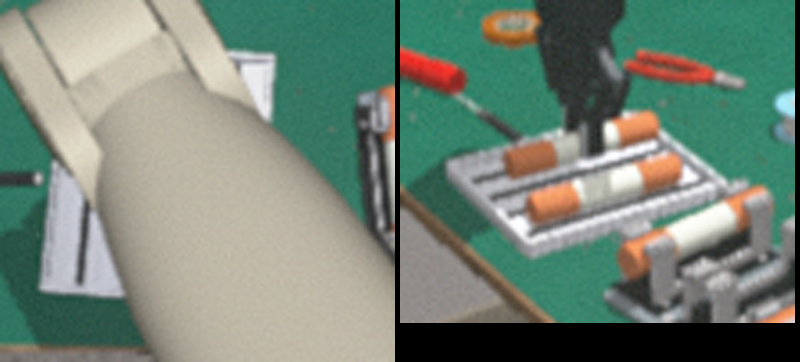

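The second fuse hangs over the middle slot, clear of the first one. Lowering it slowly.

{"op": "move_arm", "data": {
  "commands": [
    [[0, 0, -0.17], [0, 0, 0], -1],
    [[0, 0, -0.15], [0, 0, 0], -1],
    [[0, 0, -0.1], [0, 0, 0], -1],
    [[0, 0, -0.05], [0, 0, 0], -1],
    [[0, 0, 0], [0, 0, 0], -1]
  ]
}}

```text
clock: 20.7
tcp_pos: [0.4827, 0.3937, 0.0319]
orientation: [-0.0, 0.033, 0.999, -0.0]
wrist_force: [0.3, -0.4, -0.9]
finger_gap: 0.0235
```

{"op": "move_arm", "data": {
  "commands": [
    [[0, 0, -0.03], [0, 0, 0], -1],
    [[0, 0, -0.02], [0, 0, 0], -1],
    [[0, 0, 0], [0, 0, 0], -1]
  ]
}}

```text
clock: 21.0
tcp_pos: [0.483, 0.3939, 0.0304]
orientation: [-0.0, 0.033, 0.999, 0.0]
wrist_force: [-0.5, 0.8, -0.9]
finger_gap: 0.0233
```

{"op": "move_arm", "data": {
  "commands": [
    [[0, 0, -0.015], [0, 0, 0], -1],
    [[0, 0, 0], [0, 0, 0], -0.4],
    [[0, 0, 0], [0, 0, 0], -0.32],
    [[0, 0, 0], [0, 0, 0], -0.25]
  ]
}}

```text
clock: 21.4
tcp_pos: [0.4832, 0.394, 0.03]
orientation: [0.0, 0.033, 0.999, 0.0]
wrist_force: [0.1, 0.1, 0.4]
finger_gap: 0.0319
```

{"op": "move_arm", "data": {
  "commands": [
    [[0, 0, 0.15], [0, 0, 0], -0.25],
    [[0, 0, 0.3], [0, 0, 0], -0.25],
    [[0, 0, 0.8], [0, 0, 0], -0.25],
    [[0, 0, 0.8], [0, 0, 0], 0],
    [[0, 0, 0.8], [0, 0, 0], 0]
  ]
}}

```text
clock: 21.9
tcp_pos: [0.4831, 0.3939, 0.1462]
orientation: [0.0, 0.033, 0.999, 0.0]
wrist_force: [0.5, -0.1, -0.4]
finger_gap: 0.0424
```

{"op": "move_arm", "data": {
  "commands": [
    [[-0.6, 0.7, 0.4], [0, 0, 0], 0],
    [[-0.6, 0.7, 0], [0, 0, 0], 0],
    [[-0.6, 0.7, 0], [0, 0, 0], 0],
    [[-0.6, 0.7, 0], [0, 0, 0], 0],
    [[0, 0, 0], [0, 0, 0], 0]
  ]
}}

```text
clock: 22.4
tcp_pos: [0.3841, 0.5091, 0.1613]
orientation: [0.0, 0.03, 1.0, 0.001]
wrist_force: [-0.4, 0.5, -0.1]
finger_gap: 0.0426
```

```bash
python3 look.py 7 200,200,435,310 190,180,370,310
```

```text
{'clock': 22.4, 'tcp_pos': [0.3841, 0.5091, 0.1613], 'orientation': [0.0001, 0.0302, 0.9995, 0.0012], 'wrist_force': [-0.3894, 0.4529, -0.1422], 'finger_gap': 0.0426}
```

View pics/L7.png

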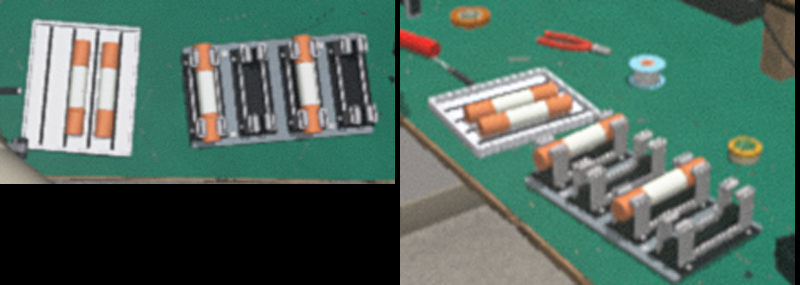

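```bash
python3 - <<'E'
from meas import *
T=dict(np.load('pics/top7.npz'));S=dict(np.load('pics/side7.npz'))
def f(d,box):
    h=cv2.cvtColor(d['frame'],cv2.COLOR_RGB2HSV).astype(int)
    o=(h[...,0]<16)&(h[...,1]>120)&(h[...,2]>130); return comps(o,15,*box)
C=f(T,(215,430,205,295)); 
for c,s in C:
    z=.0175 if c[0]<290 else .048; print(c.round(1),s[4],onz(T,*c,z).round(4))
a=T['frame'][205:300,205:292,::-1];b=S['frame'][205:255,195:275,::-1]
a=cv2.resize(a,None,fx=4.5,fy=4.5,interpolation=2);b=cv2.resize(b,None,fx=4.9,fy=4.9,interpolation=2)
b=cv2.copyMakeBorder(b,0,a.shape[0]-b.shape[0],0,0,0)
cv2.imwrite('pics/f7.png',np.hstack([a,b]))
t0=dict(np.load('pics/top0.npz'));d=cv2.absdiff(t0['frame'],T['frame']).max(2)
for n,(x,y) in dict(pot=(359,180),reel=(261,166),driver=(130,262),tip=(200,254)).items(): print(n,int(d[y-8:y+8,x-8:x+8].max()))
E
```

```text
[380.3 228.6] 94 [0.5383 0.0679 0.048 ]
[247.7 231.2] 124 [0.5327 0.3909 0.0175]
[265.2 232.7] 125 [0.5296 0.3473 0.0175]
[320.9 233.5] 94 [0.5245 0.2118 0.048 ]
[385.7 270.8] 105 [0.4364 0.0579 0.048 ]
[244.2 272.1] 135 [0.4315 0.3973 0.0175]
[261.8 273.5] 139 [0.4286 0.3543 0.0175]
[325.2 276.2] 104 [0.4217 0.2023 0.048 ]
pot 14
reel 13
driver 176
tip 13
```

View pics/f7.png

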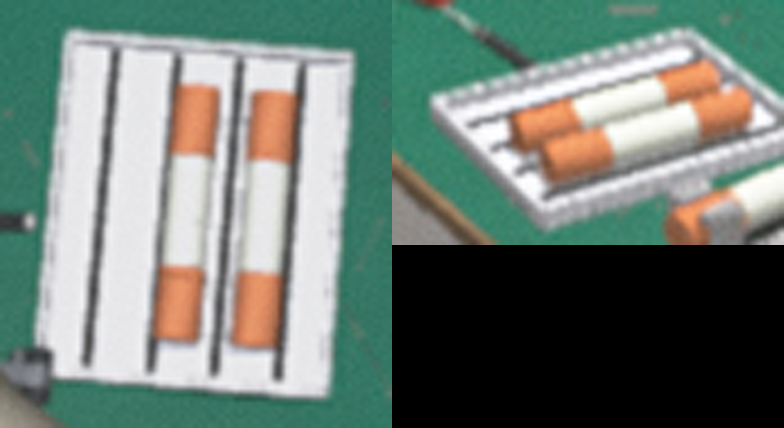

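Both fuses lie flat in neighbouring slots (top view about (246,252) and (264,253)), and the firm ones are unmoved. The arm covers the driver, so I'll back off and check it.

{"op": "move_arm", "data": {
  "commands": [
    [[-0.7, 0.4, 0.6], [0, 0, 0], 0],
    [[-0.7, 0.4, 0.6], [0, 0, 0], 0],
    [[-0.7, 0.2, 0.6], [0, 0, 0], 0],
    [[-0.7, 0.2, 0.2], [0, 0, 0], 0],
    [[-0.7, 0.2, 0], [0, 0, 0], 0]
  ]
}}

```text
clock: 23.0
tcp_pos: [0.2479, 0.5622, 0.2426]
orientation: [0.001, 0.034, 0.999, 0.002]
wrist_force: [0.4, 0.4, -0.1]
finger_gap: 0.0427
```

{"op": "move_arm", "data": {
  "commands": [
    [[0, 0, 0], [0, 0, 0], 0],
    [[0, 0, 0], [0, 0, 0], 0],
    [[0, 0, 0], [0, 0, 0], 0]
  ]
}}

```text
clock: 23.3
tcp_pos: [0.2484, 0.5613, 0.2399]
orientation: [0.0, 0.034, 0.999, -0.0]
wrist_force: [1.2, -0.2, -0.6]
finger_gap: 0.043
```

```bash
python3 look.py 8 80,140,440,310 150,160,370,310; python3 - <<'E'
from meas import *
T=dict(np.load('pics/top8.npz'));t0=dict(np.load('pics/top0.npz'));d=cv2.absdiff(t0['frame'],T['frame']).max(2)
for n,(x,y) in dict(pot=(359,180),reel=(261,166),driver=(130,262),tip=(200,254)).items(): print(n,int(d[y-8:y+8,x-8:x+8].max()))
E
```

```text
{'clock': 23.3, 'tcp_pos': [0.2484, 0.5613, 0.2399], 'orientation': [0.0002, 0.0337, 0.9994, -0.0001], 'wrist_force': [1.23, -0.1574, -0.5612], 'finger_gap': 0.043}
pot 11
reel 11
driver 13
tip 10
```

View pics/L8.png

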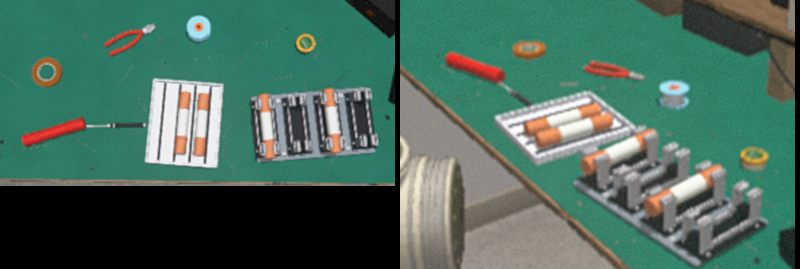

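Everything is in place: two fuses side by side in the tray, two still seated, and the other things where they were.

```bash
python3 -c "
from workcell import job
print(job.hand_in())"
```

```text
the job is handed in; nothing more can be done
None
```

The two slack fuses are out and lie flat next to each other in the tray. The two firm ones are still seated. The job is handed in, at about 23 s on the robot's clock.

| Fuse (left to right from the robot) | Felt on the tug | What I did |
|---|---|---|
| 1st | stirred 0.3 mm at about 13 N | left seated |
| 2nd | came free at about 5 N | laid in the tray's -y slot |
| 3rd | stirred about 0.2 mm at about 11 N | left seated |
| 4th | came free at about 4.4 N | laid in the tray's middle slot |

**Last checks:** The two tray fuses lie parallel, about 43 mm apart. Each rests against the outer ridge of its slot, about 4 mm off the slot's middle. I placed them that way on purpose so the fingers would clear the first fuse. The firm fuses moved less than 0.3 px in the top picture. The flux pot, solder reel and screwdriver showed no change there.

**Measurements that disagreed:** My first height reading of the fuses came out 7 mm high (55 mm against 48 mm). The colour mask had caught only their lit upper side; a check on the outline edges gave about 50 mm. One of the four tray-corner heights was off by 9 mm, so I used the ridge lines to place the fuses.

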